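# Click the load gauge's knurled wheel to the next mark and zero it

## Task

Get the load gauge on the oak plank ready for the clamped girder coupler: press a fingertip on the flat face of its big knurled wheel and turn it clockwise, seen from above, by exactly one click, so that its pointer rests at the middle of the three marks, not beyond. Then press the round zero button beside the wheel all the way down and let it come up again. Grip and lift nothing, and leave the locked toggle clamp and all loose parts where they are.

Things in the scene. Friction and masses are not known exactly. Their poses are not given: they have to be found in the camera images.
- wheel_top (a point): Centre of the flat top face of the knurled steel wheel, on its upright axis, 106 mm above the work surface when up. The wheel is 92 mm across (95 over the knurling), 20 mm thick, too wide to pinch. The frame turns with it: z up, x along the white pointer line on the face. The ribbed zone to press is 23 to 41 mm from the axis. Nothing stands above the face.
- carrier (a joint): How far the sprung wheel is pushed down, in m: 0 up, 0.007 at the solid bottom. The wheel floats on a spring and sinks level when its face is pressed: about 2 N to start, 9 N at the bottom; it comes up again when let go.
- wheel (a joint): Wheel angle in rad, growing clockwise seen from above. Sprung detents at 0 (first mark; starts there within 0.06), 0.70 (middle mark), 1.40 (third); stops just outside. Leaving a detent takes about 0.07 N m; let go past half way (0.35, 1.05), it snaps on by itself. A fingertip pressing the face 4 to 6 mm down, 30 mm from the axis, turns it by friction.
- gauge: Load gauge: grey housing fixed on the left or right half of the plank, 130 (x) by 200 (y) by 36 mm high; origin at the centre of its underside, 40 mm above the work surface, z up. Wheel axis at x 0, y -35 mm; button at x 0, y +65. White marks 55 mm from the wheel axis: middle one towards +x, first 40 degrees to its +y side, third 40 degrees to its -y side.
- zero_top (a point): Centre of the top of the round plastic zero button, 98 mm above the work surface when up. The button is 30 mm across and stands 10 mm above its dark collar (46 mm across) on the gauge, 100 mm from the wheel's axis. It is pressed straight down.
- zero (a joint): Travel of the zero button in m: 0 up, 0.006 fully down; a spring brings it back; fully down takes about 5 N.
- plank: Scarred oak plank with steel end straps, fixed, 200 mm (its x) by 600 mm (its y) by 40 mm thick; origin at the centre of its underside.
- clamp: Steel toggle clamp with red handle on a 110 by 180 mm base plate, pinning a galvanised girder coupler; fixed on the other half of the plank from the gauge; up to 115 mm high above the plank. Origin at the centre of its underside, on top of the plank. Leave alone.
- handle (a joint): Angle of the clamp's red handle in rad: 0 locked (low), growing as it is raised. Must stay locked.
- tube_cap: Blue plastic tube cap, open-topped, 56 mm across, 34 mm high, standing on the middle of the plank; origin under its centre. Loose, leave alone.
- flange_nut: Steel nut, 34 mm across, 16 mm high, on the middle of the plank; origin under its centre. Loose, leave alone.
- base_plate: Steel base plate, 150 mm square, 6 mm thick, with an upright spigot 38 mm across and 60 mm high; beyond the plank; origin under its centre. Loose, leave alone.
- half_coupler: Dull grey half coupler, about 70 mm across, 50 mm high, beyond the plank; origin under the centre of its bore. Loose, leave alone.
- tape: Black tape measure, 62 by 36 by 60 mm, beyond the plank; origin under its centre. Loose, leave alone.
- spanner: Steel spanner, 200 mm long, lying to the left of the plank. Loose, leave alone.
- wedge: Dark steel wedge bar, 126 mm long, lying to the right of the plank; origin under its middle. Loose, leave alone.

How it is judged:
By the outcome, as a careful person would: the job done as asked, in the order asked, and still so for the second after the job is handed in, with the robot touching nothing.
It also fails if it takes over 38 s, if anything falls off the work surface, if the arm or the gripper's body presses on something with over 40 N, if the wrist force passes 120 N, or if a joint passes its speed limit or range.

## Robot

A 6-joint arm with a two-finger parallel gripper is mounted at the origin on the work surface. World frame = base frame: x ahead of the robot, y to its left, z up, the work surface at z = 0. Lengths are in mm, angles in rad, forces in N, time in s.
With the tool pointing down it reaches from about 350 to 975 mm from the base axis. Payload 7.1 kg.
Tool frame: the origin (TCP) lies between the finger pads; the fingertips stand 14 mm ahead of it and the grasp point (between the pads) lies 5 mm behind it; z points along the fingers, y is the direction in which the jaws open and shut (so a half turn about z gives the same grasp; the last joint's range is limited). The gripper opens to 88 mm and grips with 3 to 60 N. Pads are 20 mm wide; open, the fingers measure 115 mm over their backs; the gripper's body (75 mm by 178 mm) begins 61 mm behind the grasp point.
Start: joints at [1.27, 0.423, 1.63, -0, 1.089, -0.019], TCP at [173.772, 600.34, 236.675] pointing down, gripper open.
Joint ranges: [-3, 3], [-0.9, 2.11], [0.09, 2.58], [-1.31, 4.45], [0.11, 2.69], [-2.54, 2.54]. Speed limits (rad/s): [2.39, 2.39, 3.01, 3.14, 3.14, 3.14].

## Interface

Orientations are given as a rotation vector (axis times angle).
In Python, from workcell import get_obs, get_image, calibration, close_job, regions_of, place_of gives the robot as it stands.
- The arm moves only by the tool move_arm, never from a script. Its argument "deltas" is a list of rows, each a list of 5 numbers: the closure in counts, from 0 (fully open) to 255 (shut), then the shift along the tool's x, y, z in m, then the turn about the tool's z in rad. In form: [[grip, x, y, z, roll], ...]. A call has 1 to 5 rows; each row is the pose to reach, as a shift and turn from the pose commanded when the call began, along the tool's axes at that moment; what a row does not reach only later rows make up. A row lasts 1/12 s, in which the tool goes at most 41.7 mm and 7.16 degrees, less where a joint would pass 70% of its speed; a pose out of reach is approached as far as the arm can. A call with a gripper value outside its range is refused whole. The fingers move at their own pace and stop on an object; the grip force is fixed at half the most. Time passes only in rows, so rows that repeat a pose let the fingers close. It gives the time, the measured TCP pose, the force and the opening at its end, in the units of the state.
- get_obs(): the state, without advancing time (a new reading comes with each control period).
- get_image(name): name is "scene" or "side" or "wrist"; returns the picture (384x512x3 uint8, blue, green, red); there is no depth.
- calibration(name): a dict with "intrinsics" (3x3 intrinsics, pixels), "world_to_cam" (4x4, takes a point from world to camera coordinates); the wrist camera has in their place "hand_eye" (4x4, takes a point from camera to tool coordinates, whose origin is the TCP and whose axes are the flange's). Camera axes: x right, y down, z forward; pixel columns grow to the right and rows downward; lengths in mm; the calibration is good to about 2 mm. A picture is of the moment at which its call begins: read the wrist's pose just before it. calibration takes no time and is no camera call.
- close_job(): hands the job in, once; it reports no verdict.
Trained networks look in the newest picture that a camera, given by its name, has taken for a name from the list of things; names that differ only in an ending like _2 or _b are one class to them, and where a whole thing is asked for, a point or a joint stands for the part that bears it (a point fixed in the world has none). Each returns a list of dicts, best first, with "conf" (0 to 1); they miss things now and then, are a little off and sometimes report something else, mostly with a low value. They report only what shows in the picture. A call takes as long as a camera call.
- regions_of(camera, name): "region" (384x512 bool, what is visible of it).
- place_of(camera, name): "location" ([x, y, z] in mm, in world coordinates, good to about 4 mm: a listed point, or the origin of a listed thing).
The state is a dict: "t": time; "qpos": joint angles; "qvel": joint speeds; "joint_torque": joint torques, N m; "ee_pos": TCP position; "orientation": TCP orientation; "ft_force": force on the tool from outside, world axes, zero at the start; "moment": the same for the moment, N m; "width": finger opening in mm.
Only numpy, scipy, OpenCV 4.12 (cv2) and the standard library are available. Lean on these libraries where they do the work, as an engineer would, in place of code of your own. Each camera call takes 0.05 s, during which the arm holds its last target.

## Working session

There is one attempt and no reset: what is moved stays moved. The work goes in short steps, Python scripts to look and compute and a tool call to move; the robot and the scene stay as the last step left them, time stands still between calls to the robot, and variables do not carry over. Pictures are saved under pics/ and viewed, and the job is handed in when it is done.

Besides the shell and the picture viewer there is one more tool, called after "Request:" as name(argument=value, ...) on one line, values as JSON. move_arm: Moves the arm, as the interface text tells. Its arguments: {"type":"object","properties":{"deltas":{"type":"array","items":{"type":"array","items":{"type":"number"}}}},"required":["deltas"]}

```bash
mkdir -p pics; ls
python3 - <<'E'
from workcell import *
import cv2,numpy as np
o=get_obs();print(o)
for c in ["scene","side"]:
    im=get_image(c);cv2.imwrite(f"pics/{c}0.png",im)
    for n in ["wheel_top","zero_top","gauge"]:
        print(c,n,[(round(d['conf'],2),np.round(d['location'],1)) for d in place_of(c,n)[:3]])
print(get_obs()['t'])
E
```

```text
pics
{'t': 0.0, 'qpos': array([ 1.26998991e+00,  4.23756200e-01,  1.63070218e+00, -3.70452328e-05,
        1.08858800e+00, -1.90117503e-02]), 'qvel': array([ 0.00016909, -0.00253339,  0.00059181,  0.00050512,  0.00090561,
        0.00018641]), 'joint_torque': array([ 4.40303207e-03, -5.44618857e+01, -2.73676014e+01,  6.45038788e-02,
        2.28476065e-02, -1.22327438e-04]), 'ee_pos': array([173.6329877 , 599.83964195, 235.9497405 ]), 'orientation': array([-4.41124094e-01, -3.11026654e+00,  2.26244178e-03]), 'ft_force': array([-0.85263708,  0.01852159,  0.09954453]), 'moment': array([-0.02090983,  0.04295775,  0.04869796]), 'width': 87.64090060352086}
scene wheel_top [(0.89, array([484.7, 110.9, 108.1]))]
scene zero_top [(0.53, array([482.6, 209. ,  95.7]))]
scene gauge [(0.94, array([483.6, 144.5,  44.3])), (0.54, array([468.2, 538.6,   2. ]))]
side wheel_top [(0.87, array([485.8, 109.8, 100.6]))]
side zero_top [(0.35, array([482.3, 208.5, 100.1]))]
side gauge [(0.96, array([485.2, 147.4,  36.6]))]
0.4
```

View pics/scene0.png

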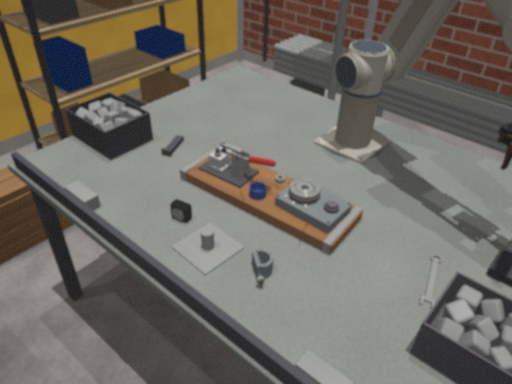

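View pics/side0.png

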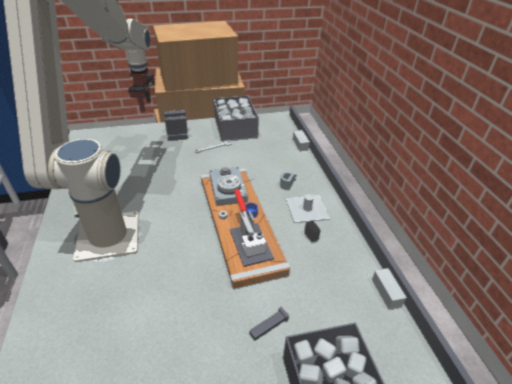

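```bash
cat > h.py <<'E'
from workcell import *
import cv2,numpy as np
from scipy.spatial.transform import Rotation as R
def d(target,yaw=None):
    """shift in tool axes (m) from measured pose to world target (mm); roll so that tool x has world yaw"""
    o=get_obs();r=R.from_rotvec(o['orientation']).as_matrix()
    s=r.T@(np.array(target)-o['ee_pos'])/1000
    y=np.arctan2(r[1,0],r[0,0])
    roll=None if yaw is None else -((yaw-y+np.pi)%(2*np.pi)-np.pi)
    print('t',round(o['t'],2),'pos',o['ee_pos'].round(1),'xyaw',round(y,3),'q6',o['qpos'][5].round(2),'F',o['ft_force'].round(1),'shift',s.round(4),'roll',roll)
E
python3 - <<'E'
from h import *
print(calibration('wrist'))
d([456,100,236],np.pi)
E
```

```text
{'intrinsics': array([[325.61938841,   0.        , 249.96473484],
       [  0.        , 325.61938841, 188.38351434],
       [  0.        ,   0.        ,   1.        ]]), 'hand_eye': array([[ 6.71396469e-04, -9.67927042e-01, -2.51230553e-01,
         6.66629789e+01],
       [ 9.99999642e-01,  5.20545958e-04,  6.66900257e-04,
        -4.54536380e-01],
       [-5.14733745e-04, -2.51230911e-01,  9.67927045e-01,
        -1.48753189e+02],
       [ 0.00000000e+00,  0.00000000e+00,  0.00000000e+00,
         1.00000000e+00]])}
t 0.4 pos [173.7 600.3 236.5] xyaw 2.86 q6 -0.02 F [-0.1 -0.1  0.4] shift [-0.4102 -0.4021  0.0006] roll -0.2817872798002079
```

Request:
move_arm(deltas=[[255,-0.41,-0.402,0,-0.28],[255,-0.41,-0.402,0,-0.28],[255,-0.41,-0.402,0,-0.28],[255,-0.41,-0.402,0,-0.28],[255,-0.41,-0.402,0,-0.28]])

```text
t: 0.82
ee_pos: [276.5, 417.2, 236.7]
orientation: [0.001, 3.141, 0.0]
ft_force: [0.5, 0.2, -0.1]
width: 58.0
```

Run:
```python
from h import *
d([456,100,236],np.pi)
```

```text
t 0.82 pos [276.5 417.2 236.7] xyaw 3.141 q6 -0.61 F [ 0.5  0.2 -0.1] shift [-0.1797 -0.3171  0.0007] roll -0.0008737927348096974
```

Request:
move_arm(deltas=[[255,-0.18,-0.317,0,0],[255,-0.18,-0.317,0,0],[255,-0.18,-0.317,0,0],[255,-0.18,-0.317,0,0],[255,-0.18,-0.317,0,0]])

```text
t: 1.23
ee_pos: [379.3, 235.7, 237.0]
orientation: [0.002, 3.141, 0.001]
ft_force: [1.0, 1.4, -0.3]
width: 24.5
```

Run:
```python
from h import *
d([456,100,236],np.pi)
```

```text
t 1.23 pos [379.3 235.7 237. ] xyaw 3.14 q6 -1.04 F [ 1.   1.4 -0.3] shift [-0.0769 -0.1356  0.001 ] roll -0.0014049781026028718
```

Request:
move_arm(deltas=[[255,-0.077,-0.136,0,0],[255,-0.077,-0.136,0,0],[255,-0.077,-0.136,0,0],[255,-0.077,-0.136,0,0],[255,-0.077,-0.136,0,0]])

```text
t: 1.65
ee_pos: [458.0, 97.5, 237.1]
orientation: [0.01, 3.139, -0.001]
ft_force: [0.1, 1.0, 0.4]
width: 0.6
```

Run:
```python
from h import *
d([456,100,236],np.pi)
im=get_image("wrist");cv2.imwrite(f"pics/w1.png",im)
for n in ["wheel_top","zero_top","gauge"]:
    print(n,[(round(d['conf'],2),np.round(d['location'],1)) for d in place_of("wrist",n)[:3]])
d([456,100,236],np.pi)
```

```text
t 1.65 pos [458.   97.5 237.1] xyaw 3.135 q6 -1.38 F [0.1 1.  0.4] shift [0.002  0.0025 0.0011] roll -0.006109189185800723
wheel_top [(0.63, array([485.1, 105.8, 104.6]))]
zero_top [(0.72, array([485.6, 205.1, 101.9]))]
gauge [(0.93, array([482. , 141.4,  39.1]))]
t 1.85 pos [454.9 101.9 236.6] xyaw 3.14 q6 -1.37 F [-0.5  0.3  0.4] shift [-0.0011 -0.0019  0.0006] roll -0.00170660998953176
```

View pics/w1.png

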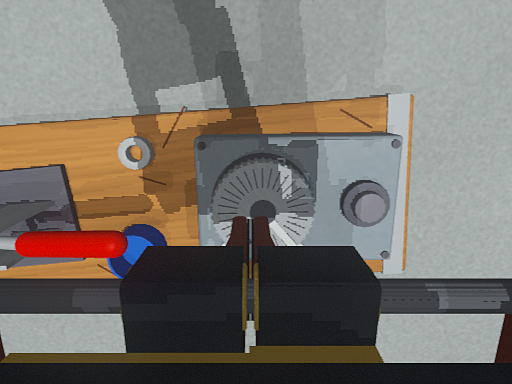

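Run:
```python
from h import *
d([456,100,236],np.pi)
im=get_image("wrist");cv2.imwrite(f"pics/w2.png",cv2.resize(im[110:280,180:420],None,fx=3.3,fy=3.3,interpolation=2))
im=get_image("scene");cv2.imwrite(f"pics/s2.png",cv2.resize(im[160:250,250:370],None,fx=6,fy=6,interpolation=2))
```

```text
t 1.85 pos [454.9 101.9 236.6] xyaw 3.14 q6 -1.37 F [-0.5  0.3  0.4] shift [-0.0011 -0.0019  0.0006] roll -0.00170660998953176
```

View pics/w2.png

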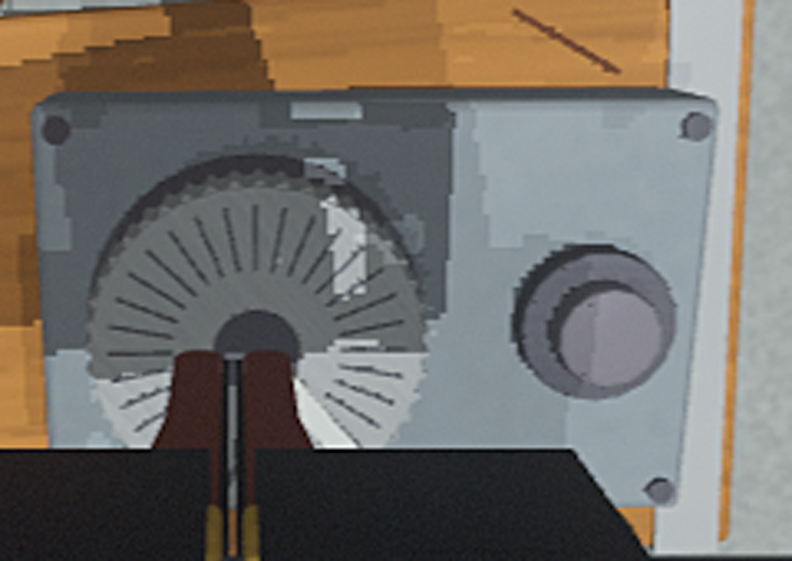

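View pics/s2.png

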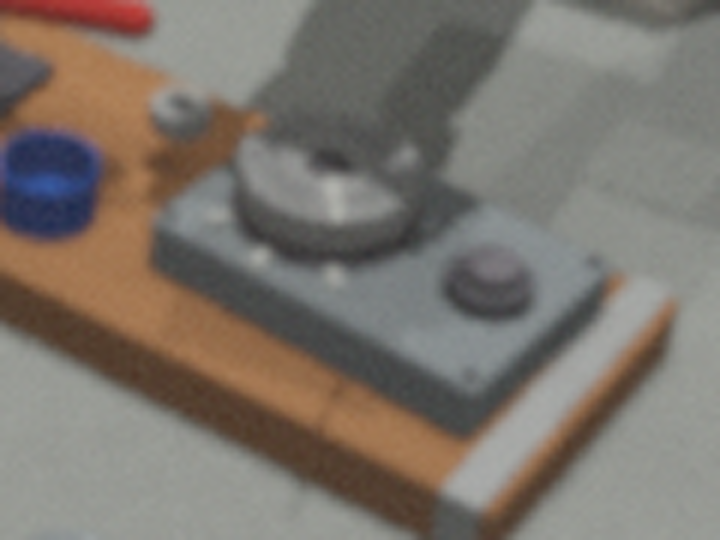

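```bash
cat >> h.py <<'E'
def ray(px,z):
    o=get_obs();c=calibration('wrist');r=R.from_rotvec(o['orientation']).as_matrix();H=c['hand_eye']
    v=r@H[:3,:3]@np.linalg.solve(c['intrinsics'],[px[0],px[1],1]);p=r@H[:3,3]+o['ee_pos']
    return p+v*(z-p[2])/v[2]
E
python3 - <<'E'
from h import *
print(ray((258.4,215),106),ray((365.5,212.4),98))
get_image("wrist");get_image("scene")
for c in ["wrist","scene"]:
  for n in ["wheel_top","zero_top","gauge"]:
    print(n,[(round(d['conf'],2),np.round(d['location'],1)) for d in place_of(c,n)[:3]])
d([456,99,130],np.pi+.3)
E
```

```text
[485.32988789 109.36815618 106.        ] [485.51512538 209.15944371  98.        ]
wheel_top [(0.57, array([483.3, 107.6, 104.7]))]
zero_top [(0.59, array([485.1, 206.5,  98.6]))]
gauge [(0.75, array([485.6, 140.1,  37.2]))]
wheel_top [(0.84, array([486.8, 107.9, 104.9])), (0.28, array([ 515.5, -182.3,   40.3]))]
zero_top [(0.72, array([499.3, -29.6,   1.2])), (0.64, array([482.8, 210. ,  95. ]))]
gauge [(0.58, array([486.6, 145.4,  46.4]))]
t 2.35 pos [455.3 101.7 236.7] xyaw 3.14 q6 -1.38 F [-0.2  0.3  0.4] shift [-0.0007 -0.0027  0.1067] roll -0.30123628983345085
```

Request:
move_arm(deltas=[[255,-0.0013,-0.0013,0.035,-0.12],[255,-0.0013,-0.0013,0.07,-0.24],[255,-0.0013,-0.0013,0.1,-0.3],[255,-0.0013,-0.0013,0.107,-0.3],[255,-0.0013,-0.0013,0.107,-0.3]])

```text
t: 2.77
ee_pos: [455.2, 99.8, 128.0]
orientation: [0.463, -3.102, 0.0]
ft_force: [-0.5, -0.0, -0.2]
width: 0.5
```

Run:
```python
from h import *
get_image("scene")
d([456.6,100.4,115],np.pi+.3)
```

```text
t 2.82 pos [456.5 100.1 129.5] xyaw -2.846 q6 -1.68 F [-0.2 -0.8  0.4] shift [-0.0002  0.0003  0.0145] roll -0.004053811016312636
```

Request:
move_arm(deltas=[[255,0,0,0.004,0],[255,0,0,0.008,0],[255,0,0,0.0115,0],[255,0,0,0.0145,0],[255,0,0,0.0145,0]])

```text
t: 3.23
ee_pos: [457.7, 100.3, 115.8]
orientation: [-0.466, 3.104, 0.0]
ft_force: [0.1, -0.4, 7.0]
width: 0.5
```

Run:
```python
from h import *
im=get_image("scene");cv2.imwrite(f"pics/s3.png",cv2.resize(im[160:250,250:370],None,fx=6,fy=6,interpolation=2))
d([456.6,100.4,115],np.pi+.3)
```

```text
t 3.28 pos [457.7 100.3 115.9] xyaw -2.844 q6 -1.68 F [ 0.1 -0.4  7.2] shift [0.0011 0.0005 0.0009] roll -0.002041287105249978
```

View pics/s3.png

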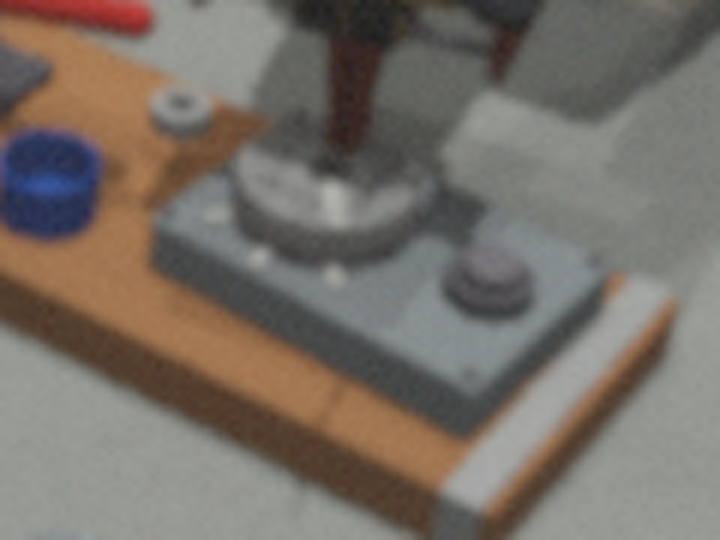

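Request:
move_arm(deltas=[[255,-0.0001,0.0029,0,0.1],[255,-0.0006,0.0058,0,0.2],[255,-0.0013,0.0086,0,0.3],[255,-0.0023,0.0113,0,0.4],[255,-0.0023,0.0113,0,0.4]])

```text
t: 3.7
ee_pos: [456.7, 112.2, 116.1]
orientation: [0.169, 3.134, 0.002]
ft_force: [0.4, 1.1, 6.3]
width: 0.5
```

Run:
```python
from h import *
im=get_image("scene");cv2.imwrite(f"pics/s4.png",cv2.resize(im[160:250,250:370],None,fx=6,fy=6,interpolation=2))
d([456.6,100.4,115],np.pi-.1)
print(get_obs()['moment'])
```

```text
t 3.75 pos [456.8 112.1 116.1] xyaw 3.038 q6 -1.25 F [-0.1  1.4  5.8] shift [-0.0011 -0.0117  0.0011] roll -0.0034130788867252626
[ 0.26546954 -0.05736869  0.0133815 ]
```

View pics/s4.png

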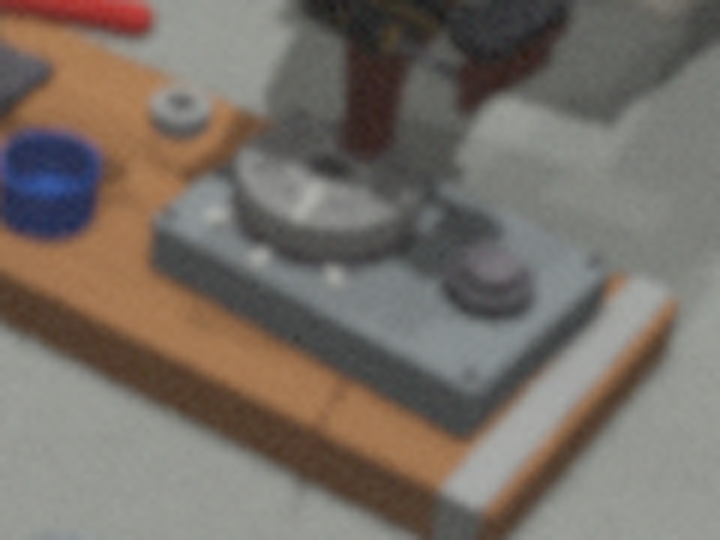

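Request:
move_arm(deltas=[[255,-0.0001,0.0022,0,0.08],[255,-0.0004,0.0046,0,0.16],[255,-0.0004,0.0046,0,0.16],[255,-0.0004,0.0046,-0.008,0.16],[255,-0.0004,0.0046,-0.02,0.16]])

```text
t: 4.17
ee_pos: [455.7, 116.0, 135.2]
orientation: [-0.409, -3.113, 0.001]
ft_force: [0.3, 1.4, 0.3]
width: 0.6
```

Run:
```python
from h import *
im=get_image("scene");cv2.imwrite(f"pics/s5.png",cv2.resize(im[160:250,250:370],None,fx=6,fy=6,interpolation=2))
c=calibration("scene");W=c['world_to_cam'];K=c['intrinsics']
big=cv2.resize(im[160:250,250:370],None,fx=6,fy=6,interpolation=2)
def pj(p):
    q=K@(W[:3,:3]@np.array(p)+W[:3,3]);return (q[:2]/q[2]-[250,160])*6
for a in [-.7,0,.35,.7]:
    print(a,pj([485.3+42*np.cos(a),109.3+42*np.sin(a),106]).round(),pj([485.3+55*np.cos(a),109.3+55*np.sin(a),76]).round())
print(pj([485.3,109.3,106]))
d([485,209,130],np.pi)
```

```text
-0.7 [253. 168.] [224. 216.]
0 [284. 200.] [264. 258.]
0.35 [310. 209.] [298. 271.]
0.7 [340. 213.] [336. 276.]
[333.45904504 161.91552977]
t 4.22 pos [457.1 116.2 137.4] xyaw 2.88 q6 -1.09 F [0.1 0.6 1.7] shift [-0.003   0.0968  0.0075] roll -0.2614567024821204
```

View pics/s5.png

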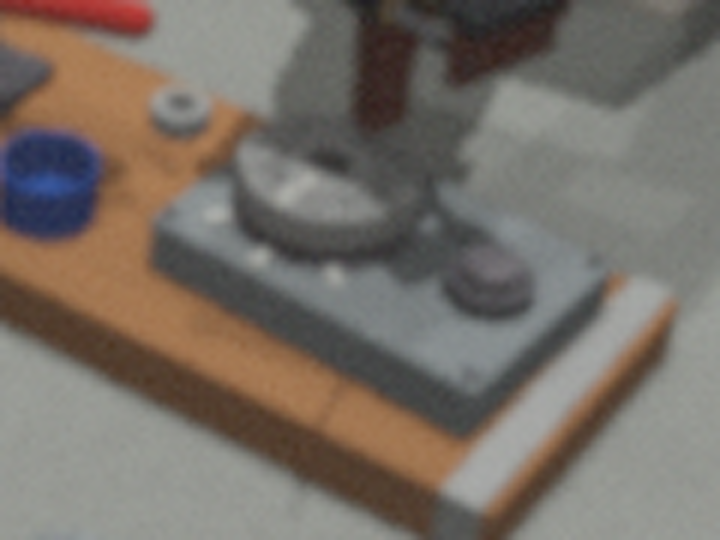

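Request:
move_arm(deltas=[[255,-0.001,0.035,0,0],[255,-0.002,0.07,0,0],[255,-0.003,0.097,0,0],[255,-0.003,0.097,0.012,0],[255,-0.003,0.097,0.012,0]])

```text
t: 4.63
ee_pos: [483.9, 209.9, 122.1]
orientation: [-0.406, -3.114, 0.001]
ft_force: [-0.1, -0.1, -0.2]
width: 0.4
```

Run:
```python
from h import *
im=get_image("wrist");cv2.imwrite(f"pics/w6.png",im)
d([485,209,105.5])
```

```text
t 4.68 pos [483.4 209.  122.4] xyaw 2.881 q6 -0.92 F [ 0.3  0.5 -0.8] shift [-0.0016  0.0005  0.0169] roll None
```

View pics/w6.png

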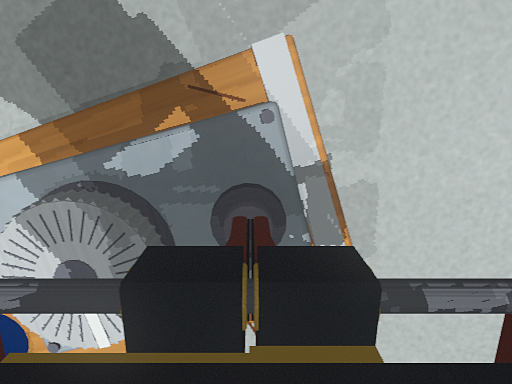

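The closed fingertips sit over the button, at about (248,222), and the collar is centred near (249,218). Next I press.

Request:
move_arm(deltas=[[255,-0.0015,0.0005,0.005,0],[255,-0.0015,0.0005,0.01,0],[255,-0.0015,0.0005,0.0135,0],[255,-0.0015,0.0005,0.017,0],[255,-0.0015,0.0005,0.017,0]])

```text
t: 5.1
ee_pos: [486.1, 208.5, 106.4]
orientation: [-0.411, -3.115, 0.001]
ft_force: [-0.4, -2.1, 5.0]
width: 0.5
```

Run:
```python
from h import *
im=get_image("side")
im=get_image("scene")
d([485,209,105.5])
```

```text
t 5.2 pos [486.1 208.5 106.4] xyaw 2.879 q6 -0.93 F [-0.1 -2.   5.2] shift [0.0012 0.0002 0.0009] roll None
```

Request:
move_arm(deltas=[[255,0,0,0.001,0],[255,0,0,0.002,0],[255,0,0,0.002,0]])

```text
t: 5.45
ee_pos: [486.2, 208.5, 106.0]
orientation: [0.411, 3.114, -0.0]
ft_force: [-5.5, -3.1, 22.2]
width: 0.7
```

Force jumped to 22 N with almost no travel, so the button is on its hard stop. Releasing now.

Request:
move_arm(deltas=[[255,0,0,-0.004,0],[255,0,0,-0.012,0],[255,0,0,-0.04,0],[255,0,0,-0.08,0],[255,0,0,-0.12,0]])

```text
t: 5.87
ee_pos: [484.9, 208.4, 224.6]
orientation: [-0.41, -3.112, 0.002]
ft_force: [1.3, 1.1, 0.9]
width: 0.4
```

Request:
move_arm(deltas=[[255,0.02,0.04,0,0],[255,0.03,0.08,0,0],[255,0.03,0.1,0,0],[255,0.03,0.1,0,0]])

```text
t: 6.2
ee_pos: [483.6, 317.1, 224.9]
orientation: [0.406, 3.113, 0.004]
ft_force: [0.3, 0.0, -0.2]
width: 0.5
```

Run:
```python
from h import *
im=get_image("scene");cv2.imwrite(f"pics/s7.png",cv2.resize(im[160:250,250:370],None,fx=6,fy=6,interpolation=2))
im=get_image("wrist");cv2.imwrite(f"pics/w7.png",im)
d([485,209,105.5])
```

```text
t 6.3 pos [482.5 313.5 223.8] xyaw 2.881 q6 -0.75 F [-0.8 -0.5 -0.4] shift [-0.0294 -0.1002  0.1184] roll None
```

View pics/s7.png

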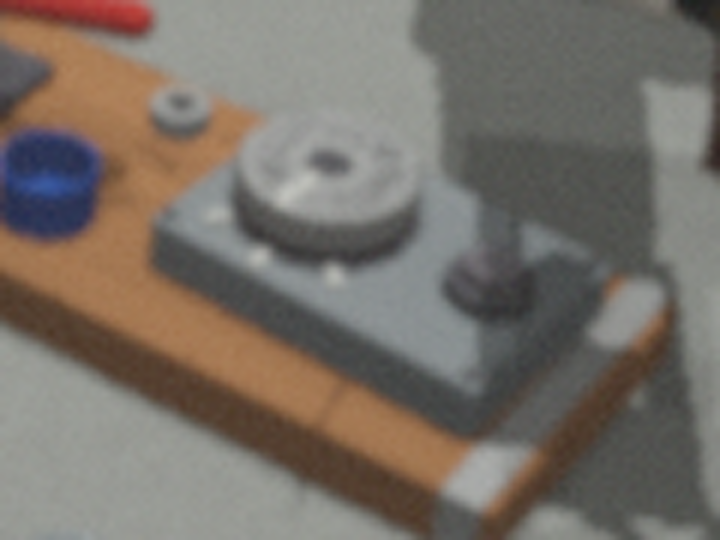

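View pics/w7.png

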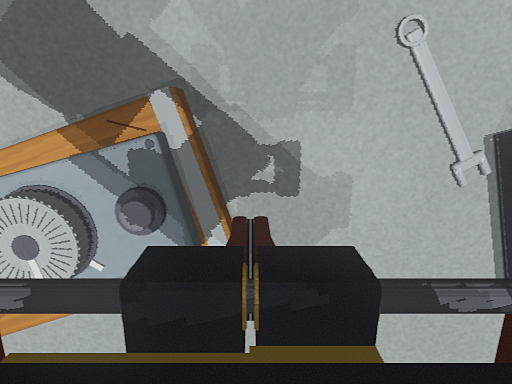

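The scene picture shows the pointer running from the hub at (330,162) to (278,200), towards the middle mark at (260,257). The button at (490,270) is up again, the nut and cap haven't moved, and the arm is clear.

```bash
python3 -c "
from workcell import *
print(close_job())"
```

```text
the job is handed in; nothing more can be done
None
```

The load gauge is set and zeroed, and I handed the job in at about 6.3 s; no verdict was reported.

- **Wheel:** I pressed the closed fingertips on the wheel's face with about 7 N, roughly 5 mm down and 29 mm from its axis. I swept clockwise by about 0.56 rad and lifted, and the wheel settled one click on. In the last scene picture the pointer tip is at about (278,200). Exactly at the middle mark it would project to (284,200), which is within reading error.
- **Zero button:** I pressed it after the wheel was set. It went down 6 mm at about 5 N, then hit a hard stop at 22 N, and I released it. The last pictures show it standing up again. I judged this by eye and did not measure its height.
- **Surroundings:** Nothing was gripped, and the arm ended clear of everything with no contact force. The nut, cap and spanner look unmoved in the last pictures. I did not compare the clamp handle and the other loose parts before and after, but the arm did not go near them.
- **Disagreement:** The position finder's estimates for the wheel and button differed by 3 to 5 mm between cameras, and one button hit was plainly false. I used my own fix from the wrist picture instead.

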